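# Walk a die block square into its locating fixture and clamp it

## Task

The heavy aluminium die block stands askew on the dark fixture plate, short of the fence. Walk it round by pushing at its corners with the fingertips, without lifting it, until the yellow-marked side lies flat against the black fence and the ledge at its left end touches the low steel stop; then push the clamp's red handle over so that its pad comes down firmly on that ledge. Leave the other tools where they are.

Things in the scene. Friction and masses are not known exactly. Their poses are not given: they have to be found in the camera images.
- fixture: Dark steel plate, fixed, 235 x 340 x 16 mm (x, y, z). Origin: centre of its underside; x points away from the robot to the fence, y left to the stop and clamp; top at z = 16 mm. Fence: black bar along y, near face at x = 95.5, y -165 to 115, z 20 to 30 mm. Stop: low steel bar, face toward the block at y = 74.5, x 23.5 to 79.5, top z = 25 mm. The clamp stands behind the stop on the line x = 51.5 mm.
- nest_corner (a point): The inner corner of the nest: where the planes of the fence face and of the stop face meet, on the plate's top (fixture x = 95.5, y = 74.5, z = 16 mm).
- die_block: Aluminium block, loose, 0.65 to 0.95 kg, friction about 0.6. Foot 88 x 120 x 10 mm (x, y, z) under a body 88 x 76 mm, 38 mm high in all: a 22 mm deep, 10 mm high ledge at each y end. Origin: centre of its underside. +x side: datum face, yellow stripe on its top edge. Home: axes parallel to the fixture's, centre at fixture x 51.5, y 14.5. Starts 0.55 to 1.15 rad counter-clockwise of that.
- datum_left (a point): Point on the die block's datum face, 55 mm toward its +y end, 5 mm above its underside (block x = 44, y = 55, z = 5 mm).
- datum_right (a point): Point on the die block's datum face, 55 mm toward its -y end (block x = 44, y = -55, z = 5 mm).
- stop_end (a point): Middle of the block's +y ledge end face, the one that goes against the stop (block x = 0, y = 60, z = 5 mm).
- clamp_arm (a joint): Toggle clamp, rad. It grows as the handle swings left, away from the block, and the pad rises. About 0.32 with the pad down on the ledge of the block at home, handle nearly upright; 0 would be the pad down on the bare plate. Starts open at 0.8 to 1.1 and stays where it is left; about 1 N at the handle's end moves it.
- handle_end (a point): Top end of the clamp's red handle, on its axis. The handle is a round bar 19 mm thick and 53 mm long, 107 mm from the hinge to its end; it swings in the plane fixture x = 51.5 mm. Pushing its end to the right (fixture -y) from the open side raises the handle and lowers the pad.
- clamp_hinge (a point): Hinge axis of the clamp, along fixture x, at fixture x = 51.5, y = 114, z = 31.5 mm.
- v_block: Bystander: steel V block 40 x 45 x 36 mm on the plate's near left corner. Origin: centre of its underside.
- hex_key: Bystander: small hex key 24 x 67 x 5 mm lying on the plate's left edge, in front of the clamp. Origin: centre of its underside.
- micrometer: Bystander: micrometer 61 x 138 x 16 mm lying on the table right of the plate. Origin: centre of its underside.

How it is judged:
By the outcome, as a careful person would: the job done as asked, in the order asked, and still so for the second after the job is handed in, with the robot touching nothing.
It also fails if it takes over 67 s, if anything falls off the work surface, if the arm or the gripper's body presses on something with over 40 N, if the wrist force passes 120 N, or if a joint passes its speed limit or range.

## Robot

A 6-joint arm with a two-finger parallel gripper is mounted at the origin on a cart in front of the work surface, level with it; the furniture and walls round the work are solid. World frame = base frame: x ahead of the robot, y to its left, z up, the work surface at z = 0. Lengths are in m, angles in rad, forces in N, time in s.
With the tool pointing down it reaches from about 0.325 to 0.925 m from the base axis. Payload 3.1 kg.
Tool frame: the origin (TCP) lies on the centre line of the jaws, within the pads' length; the fingertips stand 8 mm ahead of it and the grasp point (between the pads) lies 11 mm behind it (tips_ahead is the distance from the TCP to the fingertips, in m); z points along the fingers, y is the line along which they close (so a half turn about z gives the same grasp; the last joint's range is limited). The gripper opens to 85 mm and grips with 20 to 120 N. Pads are 22 mm wide; open, the fingers measure 114 mm over their backs; the gripper's body (76 mm by 85 mm) begins 54 mm behind the grasp point. The pads swing forward as they close: fully open they stand 13 mm farther back than shut.
Start: joints at [1.099, 0.217, 1.613, -0, 1.311, -0.112], TCP at [0.22, 0.585, 0.219] pointing down, gripper open.
Joint ranges: [-2.75, 2.75], [-0.78, 2.1], [0.31, 2.55], [-1.13, 4.27], [0.13, 2.63], [-2.58, 2.58]. Speed limits (rad/s): [2.79, 2.79, 3.14, 3.14, 3.14, 3.14].

## Interface

Orientations are given as a unit quaternion [w, x, y, z].
In Python, from plant import state, read_camera, camera_params, sign_off, find_in, outline_of, place_of, tips_ahead gives the robot as it stands. The module is installed in compiled form; this text tells all that it offers.
- The arm moves only by the tool drive_tool, never from a script. Its argument "moves" is a list of rows, each a list of 7 numbers: the turn, a rotation vector about the tool's x, y, z in rad, then the shift along the tool's x, y, z in m, then the finger opening in m, from 0 to 0.0854. A call has 1 to 8 rows; each row shifts and turns the commanded pose from where the row before left it, along the tool's axes as they then stand; what a row does not reach is not made up. A row lasts 1/10 s, in which the tool goes at most 50 mm and 8.59 degrees, less where a joint would pass 70% of its speed; a pose out of reach is approached as far as the arm can. A call with a gripper value outside its range is refused whole. The fingers move at their own pace and stop on an object; the grip force is fixed at half the most. Time passes only in rows, so rows that do not move let the fingers close. It gives the time, the measured TCP pose, the force, the opening and the grip force at its end, in the units of the state.
- state(): the state, without advancing time (a new reading comes with each control period).
- read_camera(name): name is "scene" or "top"; returns (picture, depth): 400x640x3 uint8, red, green, blue; 400x640 float32, m along the optical axis (not along the pixel's ray), 0 where there is no reading.
- camera_params(name): a dict with "intrinsics" (3x3 intrinsics, pixels), "k1" (the pictures are not rectified: a ray, as slopes to the right and down, at radius r is drawn at 1 + k1 r^2 times it, then the intrinsics apply), "rvec" (rotation vector, rad) and "tvec" (3), from world to camera coordinates, as OpenCV has them. Camera axes: x right, y down, z forward; pixel columns grow to the right and rows downward; lengths in m; the calibration is good to about 2 mm. A picture is of the moment at which its call begins. camera_params takes no time and is no camera call.
- sign_off(): hands the job in; it is judged then, once.
Trained networks look in the newest picture that a camera, given by its name, has taken for a name from the list of things; names that differ only in an ending like _2 or _b are one class to them, and where a whole thing is asked for, a point or a joint stands for the part that bears it (a point fixed in the world has none). Each returns a list of dicts, best first, with "conf" (0 to 1); they miss things now and then, are a little off and sometimes report something else, mostly with a low value. They report only what shows in the picture. A call takes as long as a camera call.
- find_in(name, camera): "xy" ([column, row] in pixels, amid what is visible of it).
- outline_of(name, camera): "region" (400x640 bool, what is visible of it) and "xy" ([column, row] in pixels, amid what is visible of it).
- place_of(name, camera): "xy" ([column, row] in pixels: a listed point, or the origin of a listed thing).
The state is a dict: "clock": time; "joints": joint angles; "qvel": joint speeds; "tau": joint torques, N m; "position": TCP position; "orientation": TCP orientation; "ft_force": force on the tool from outside, world axes, zero at the start; "wrist_torque": the same for the moment, N m; "width": finger opening in m; "grasp_force": force on a finger pad.
Only numpy, scipy, OpenCV 4.12 (cv2) and the standard library are available. Lean on these libraries where they do the work, as an engineer would, in place of code of your own. Each camera call takes 0.05 s, during which the arm holds its last target. There are 200 camera calls.

## Working session

There is one attempt and no reset: what is moved stays moved. The work goes in short steps, Python scripts to look and compute and a tool call to move; the robot and the scene stay as the last step left them, time stands still between calls to the robot, and variables do not carry over. Pictures are saved under pics/ and viewed, at most 10 in all, crops included, and the job is handed in when it is done.

Besides the shell and the picture viewer there is one more tool, called in YAML: its name, and indented under it one key for each argument. drive_tool: Moves the arm, as the interface text tells. Its arguments: {"type":"object","properties":{"moves":{"type":"array","items":{"type":"array","items":{"type":"number"}}}},"required":["moves"]}

```bash
mkdir -p pics; cat > h.py <<'E'
import numpy as np, cv2
from plant import *
from scipy.spatial.transform import Rotation as R
def cam(c):
    p=camera_params(c); return np.array(p["intrinsics"],float),p["k1"],R.from_rotvec(np.ravel(p["rvec"])).as_matrix(),np.ravel(p["tvec"])
def ray(c,uv):
    K,k1,M,t=cam(c)
    n=cv2.undistortPoints(np.array([[uv]],float),K,np.array([k1,0,0,0.]))[0,0]
    return -M.T@t, M.T@np.array([n[0],n[1],1.])
def at_z(c,uv,z):
    o,d=ray(c,uv); return o+d*(z-o[2])/d[2]
def proj(c,P):
    K,k1,M,t=cam(c)
    return cv2.projectPoints(np.array(P,float).reshape(-1,1,3),cv2.Rodrigues(M)[0],t,K,np.array([k1,0,0,0.]))[0][:,0]
def cloud(c,depth,step=1):
    K,k1,M,t=cam(c); v,u=np.mgrid[0:400:step,0:640:step]; u=u.ravel();v=v.ravel()
    n=cv2.undistortPoints(np.stack([u,v],1).astype(float).reshape(-1,1,2),K,np.array([k1,0,0,0.]))[:,0]
    d=depth[v,u]; P=np.c_[n*d[:,None],d]
    return (P-t)@M, u, v, d>0
E
python3 - <<'E'
from h import *
print(tips_ahead, state())
for c in("top","scene"):
    im,d=read_camera(c); cv2.imwrite(f"pics/{c}0.png",im[:,:,::-1]); o,_=ray(c,(320,200)); print(c,o)
    for n in ["fixture","die_block","nest_corner","datum_left","datum_right","stop_end","handle_end","clamp_hinge","v_block","hex_key","micrometer"]:
        r=place_of(n,c)
        print(n,[(np.round(x["xy"],1),round(x["conf"],2)) for x in r[:2]])
        z={"nest_corner":.016,"datum_left":.021,"datum_right":.021,"stop_end":.021,"die_block":.016,"clamp_hinge":.0315,"handle_end":.1,"v_block":.016,"hex_key":.016}.get(n,0)
        if r: print("   ",at_z(c,r[0]["xy"],z).round(4))
E
```

```text
0.008 {'clock': 0.0, 'joints': array([ 1.09879967e+00,  2.17758152e-01,  1.61493479e+00, -2.31410265e-05,
        1.31132243e+00, -1.12154781e-01]), 'qvel': array([ 0.00172072, -0.00136407,  0.00087498, -0.0004179 ,  0.00099752,
       -0.00023749]), 'tau': array([ 2.10672721e-05, -3.96835649e+01, -3.03853512e+01, -3.45553835e-04,
        9.79278790e-03, -5.24221818e-06]), 'position': array([0.21964762, 0.58422013, 0.21776551]), 'orientation': array([-3.38093782e-04,  1.78948722e-01,  9.83857656e-01, -1.16327620e-03]), 'ft_force': array([-0.29039595, -0.52624796, -0.08163912]), 'wrist_torque': array([-0.01334401,  0.00241215,  0.01088376]), 'grasp_force': 0.0, 'width': 0.08556488294429773}
top [ 0.47786355 -0.27625684  1.05174091]
fixture []
die_block [(array([327.6, 214.2]), 0.95)]
    [ 0.5699 -0.2637  0.016 ]
nest_corner [(array([271. , 162.3]), 0.94), (array([325.9, 213.8]), 0.65)]
    [ 0.6845 -0.1316  0.016 ]
datum_left [(array([294.8, 215.1]), 0.79), (array([308.8, 224.4]), 0.7)]
    [ 0.5653 -0.1908  0.021 ]
datum_right [(array([335.2, 183.2]), 0.66), (array([439.7, 225.2]), 
[... 814 characters left out ...]

datum_left [(array([306.9, 254.6]), 0.71), (array([325.4, 249.4]), 0.19)]
    [ 0.5655 -0.1895  0.021 ]
datum_right [(array([302.4, 212.2]), 0.57)]
    [ 0.6509 -0.2904  0.021 ]
stop_end [(array([325.9, 251.5]), 0.57), (array([321.2, 230.5]), 0.31)]
    [ 0.5346 -0.2212  0.021 ]
handle_end [(array([231.2, 279.8]), 0.7), (array([302.2, 300.4]), 0.28)]
    [ 0.617  -0.0058  0.1   ]
clamp_hinge [(array([259.5, 267.1]), 0.75)]
    [ 0.6273 -0.0961  0.0315]
v_block [(array([303.3, 302. ]), 0.7)]
    [ 0.5016 -0.0863  0.016 ]
hex_key [(array([252.2, 250.2]), 0.63), (array([275.4, 294.1]), 0.47)]
    [ 0.6803 -0.1316  0.016 ]
micrometer [(array([384.6, 181.8]), 0.56)]
    [ 0.5443 -0.5195  0.    ]
```

View pics/top0.png

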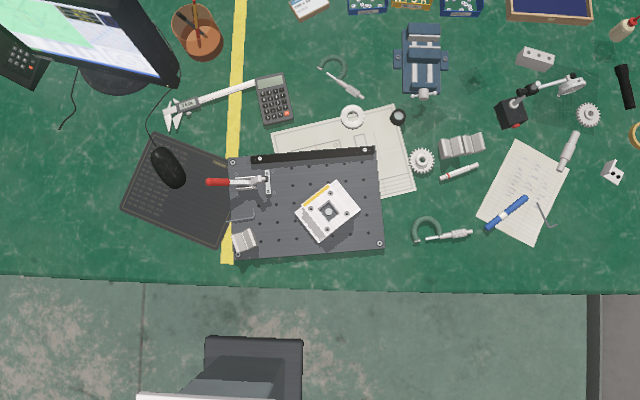

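View pics/scene0.png

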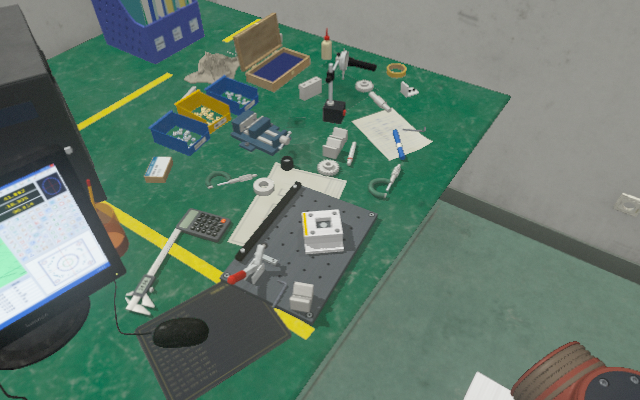

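```bash
python3 - <<'E'
from h import *
im=cv2.imread("pics/top0.png")[140:270,200:400]
cv2.imwrite("pics/top0c.png",cv2.resize(im,None,fx=4,fy=4,interpolation=cv2.INTER_CUBIC))
E
```

```text
(no output)
```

View pics/top0c.png

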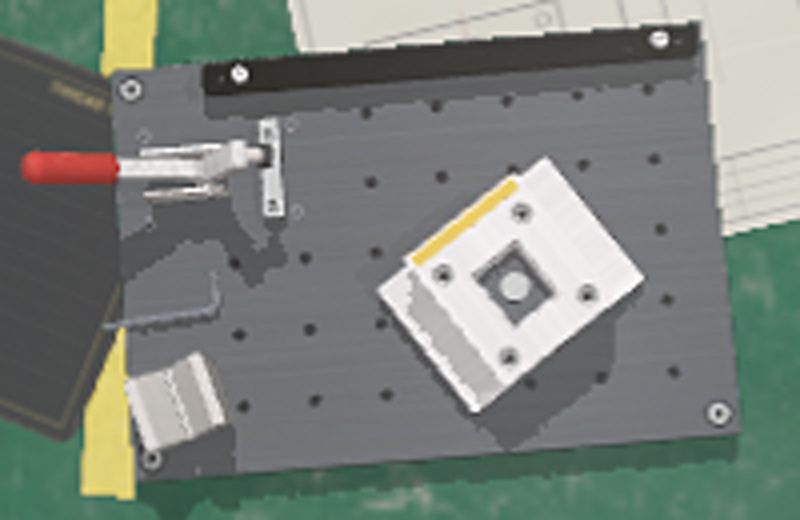

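```bash
cat >> h.py <<'E'
from scipy.optimize import least_squares
def T(p,P): 
    P=np.array(P,float)/1000; c,s=np.cos(p[2]),np.sin(p[2])
    return np.c_[p[0]+c*P[:,0]-s*P[:,1], p[1]+s*P[:,0]+c*P[:,1], P[:,2]]
def fit(c,pts,px,p0,z0=0):
    pts=np.array(pts,float)+[0,0,z0]
    r=least_squares(lambda p:(proj(c,T(p,pts))-px).ravel(),p0,loss="soft_l1"); return r.x,(proj(c,T(r.x,pts))-px)
def crop(l,o=(200,140),f=4): return (np.array(l,float)+.5)/f-.5+o
E
python3 - <<'E'
from h import *
f,res=fit("top",[(117.5,170,16),(-117.5,170,16),(-117.5,-170,16),(79.5,74.5,25),(23.5,74.5,25)],crop([(112,73),(137,482),(740,432),(277,118),(285,214)]),[.6,-.22,.05])
print(f.round(4),res.round(2).tolist())
b,res=fit("top",[(44,38,38),(44,-38,38),(-44,-38,38),(44,60,10),(-44,60,10)],crop([(408,258),(546,157),(643,276),(378,290),(475,410)]),[.57,-.26,.7],16)
print(b.round(4),res.round(2).tolist())
c,s=np.cos(f[2]),np.sin(f[2]);d=b[:2]-f[:2]
print("block in fixture",(c*d[0]+s*d[1]).round(4),(-s*d[0]+c*d[1]).round(4),b[2]-f[2])
# scene check
im=cv2.imread("pics/scene0.png")
q=[(117.5,170,16),(-117.5,170,16),(-117.5,-170,16),(117.5,-170,16)]
def poly(P,col):
    u=proj("scene",P); cv2.polylines(big,[np.round((u-[210,160]+.5)*4-.5).astype(int)],True,col,1)
big=cv2.resize(im[160:330,210:400],None,fx=4,fy=4,interpolation=cv2.INTER_CUBIC)
big=big[:, :]
poly(T(f,q),(0,0,255)); poly(T(f,[(95.5,-165,30),(95.5,115,30),(95.5,115,20),(95.5,-165,20)]),(0,255,0))
poly(T(b,[(44,38,54),(44,-38,54),(-44,-38,54),(-44,38,54)]),(0,0,255)); poly(T(b,[(44,60,26),(44,-60,26),(-44,-60,26),(-44,60,26)]),(255,0,0))
for a in(.8,1.1):
    h=a-.32
    poly(T(f,[(51.5,114,31.5),(51.5,114+107*np.sin(h),31.5+107*np.cos(h))]),(0,255,255))
cv2.imwrite("pics/s1.png",cv2.resize(big,(660,590)))
E
```

```text
[ 0.5967 -0.2123  0.1139] [[-0.45, -0.71], [-0.58, 0.2], [1.08, -0.02], [0.23, -0.08], [-0.07, 0.48]]
[ 0.5824 -0.2659  0.7612] [[0.3, -0.57], [-8.04, 1.41], [-4.96, 1.65], [1.2, -0.56], [3.42, -0.93]]
block in fixture -0.0203 -0.0516 0.6472858921542048
```

View pics/s1.png

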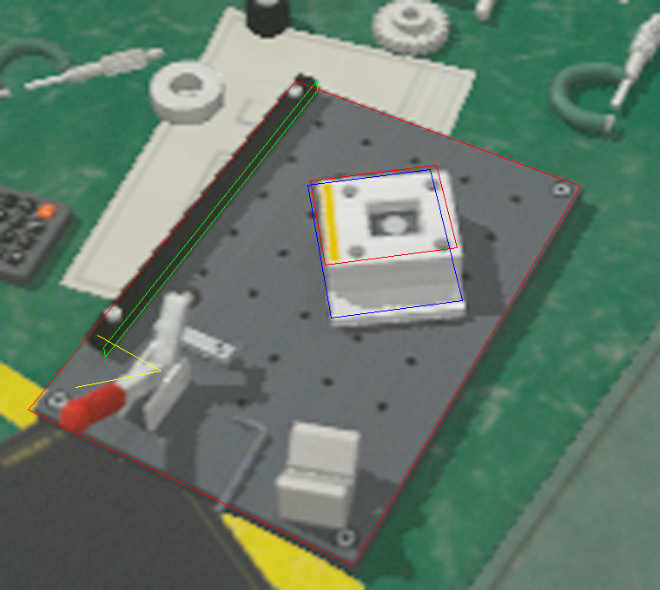

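```bash
cat >> h.py <<'E'
F=np.array([.5967,-.2123,.1139])
def infix(b):
    c,s=np.cos(F[2]),np.sin(F[2]);d=np.array(b[:2])-F[:2]; return np.array([c*d[0]+s*d[1],-s*d[0]+c*d[1]])
def tri(a,b):
    (o1,d1),(o2,d2)=ray("top",a),ray("scene",b)
    s=np.linalg.lstsq(np.c_[d1,-d2],o2-o1,rcond=None)[0]; p,q=o1+d1*s[0],o2+d2*s[1]; return (p+q)/2,np.linalg.norm(p-q)
E
python3 - <<'E'
from h import *
b,res=fit("top",[(44,38,38),(44,-38,38),(44,-60,10),(-44,-60,10),(44,60,10),(-44,60,10)],crop([(408,258),(520,180),(546,157),(643,276),(378,290),(475,410)]),[.57,-.26,.7],16)
print(b.round(4),res.round(2).tolist(),"fix",infix(b).round(4),b[2]-F[2])
for n in ["handle_end","clamp_hinge","die_block","nest_corner"]:
    r1=[x for x in [(207.,179.3)]]
    pass
for n,a,c in[("handle",(207,179.3),(231.2,279.8)),("hinge",(253.2,179.6),(259.5,267.1)),("nest",(271,162.3),(253.6,250.4)),("stop_end",(307.9,227.2),(325.9,251.5)),("dl",(294.8,215.1),(306.9,254.6)),("dr",(335.2,183.2),(302.4,212.2)),("block",(327.6,214.2),(322.2,233.4))]:
    p,e=tri(a,c); print(n,p.round(4),e.round(4),"fix",infix(p).round(4))
print("pred",T(b,[(44,55,21),(44,-55,21),(0,60,21),(0,0,16)]).round(4).tolist(), "px",proj("scene",T(b,[(44,55,21),(44,-55,21),(0,60,21),(0,0,16)])).round(1).tolist())
print(proj("scene",T(F,[(95.5,74.5,16),(51.5,114,31.5)])))
E
```

```text
[ 0.577  -0.2637  0.6977] [[-0.55, 0.17], [-0.95, -1.94], [0.37, -0.28], [0.85, 0.73], [-0.03, -0.32], [0.24, 0.95]] fix [-0.0254 -0.0488] 0.5838390364373934
handle [ 0.6268 -0.009   0.0895] 0.0074 fix [0.053  0.1985]
hinge [ 0.6369 -0.0975  0.0246] 0.0121 fix [0.053  0.1095]
nest [ 0.682  -0.133   0.0137] 0.0068 fix [0.0937 0.0691]
stop_end [ 0.5375 -0.2218  0.0187] 0.0043 fix [-0.0599 -0.0027]
dl [ 0.5658 -0.1905  0.0195] 0.0008 fix [-0.0282  0.0251]
dr [ 0.6385 -0.2777  0.0395] 0.0041 fix [ 0.0341 -0.0697]
block [ 0.5711 -0.2629  0.0195] 0.0033 fix [-0.0312 -0.0474]
pred [[0.5754, -0.1932, 0.021], [0.6461, -0.2775, 0.021], [0.5385, -0.2177, 0.021], [0.577, -0.2637, 0.016]] px [[304.3, 251.6], [300.9, 216.2], [323.6, 251.8], [321.0, 233.2]]
[[250.1039957  250.86259841]
 [255.98602579 266.41900424]]
```

```bash
cat >> h.py <<'E'
def pose():
    s=state(); w,x,y,z=s["orientation"]; M=R.from_quat([x,y,z,w]).as_matrix(); return s,s["position"],np.arctan2(-M[0,1],M[1,1])
def plan(x,y,z,psi,n=None,g=.085):
    s,p,a=pose(); d=np.array([x,y,z])-p; da=(psi-a+np.pi)%(2*np.pi)-np.pi
    if psi<-np.pi*.99 or abs(psi-a)<2.9: da=psi-a
    n=n or int(max(np.ceil(np.linalg.norm(d)/.046),np.ceil(abs(da)/.145)))
    print("now",p.round(4),a.round(3),"F",s["ft_force"].round(1),"t",s["clock"],"w",round(s["width"],4),"J",s["joints"].round(2),"n",n)
    for i in range(n):
        b=a+da*i/n; e=d/n
        tx=np.array([-np.cos(b),-np.sin(b)]);ty=np.array([-np.sin(b),np.cos(b)])
        print([0,0,round(-da/n,3),round(e[:2]@tx,4),round(e[:2]@ty,4),round(-e[2],4),g])
def fx(x,y): return T(F,[(x,y,0)])[0,:2]
E
python3 -c "
from h import *
plan(.514,-.316,.10,-2.44)"
```

```text
now [0.22   0.585  0.2191] -0.36 F [-0.1  0.6 -0.1] t 1.2 w 0.0856 J [ 1.1   0.22  1.61 -0.    1.31 -0.11] n 21
[0, 0, np.float64(0.099), np.float64(-0.0282), np.float64(-0.0352), np.float64(0.0057), 0.085]
[0, 0, np.float64(0.099), np.float64(-0.0316), np.float64(-0.0323), np.float64(0.0057), 0.085]
[0, 0, np.float64(0.099), np.float64(-0.0346), np.float64(-0.029), np.float64(0.0057), 0.085]
[0, 0, np.float64(0.099), np.float64(-0.0373), np.float64(-0.0254), np.float64(0.0057), 0.085]
[0, 0, np.float64(0.099), np.float64(-0.0396), np.float64(-0.0216), np.float64(0.0057), 0.085]
[0, 0, np.float64(0.099), np.float64(-0.0416), np.float64(-0.0176), np.float64(0.0057), 0.085]
[0, 0, np.float64(0.099), np.float64(-0.0431), np.float64(-0.0134), np.float64(0.0057), 0.085]
[0, 0, np.float64(0.099), np.float64(-0.0442), np.float64(-0.0091), np.float64(0.0057), 0.085]
[0, 0, np.float64(0.099), np.float64(-0.0449), np.float64(-0.0046), np.float64(0.0057), 0.085]
[0, 0, np.float64(0.099), np.float64(-0.0451), np.float64(-0.0002), np.float64(0.0057), 0.085]
[0, 0, np.float64(0.099), np.float64(-0
[... 290 characters left out ...]
p.float64(0.0172), np.float64(0.0057), 0.085]
[0, 0, np.float64(0.099), np.float64(-0.0398), np.float64(0.0213), np.float64(0.0057), 0.085]
[0, 0, np.float64(0.099), np.float64(-0.0375), np.float64(0.0251), np.float64(0.0057), 0.085]
[0, 0, np.float64(0.099), np.float64(-0.0348), np.float64(0.0287), np.float64(0.0057), 0.085]
[0, 0, np.float64(0.099), np.float64(-0.0318), np.float64(0.032), np.float64(0.0057), 0.085]
[0, 0, np.float64(0.099), np.float64(-0.0285), np.float64(0.035), np.float64(0.0057), 0.085]
[0, 0, np.float64(0.099), np.float64(-0.0249), np.float64(0.0376), np.float64(0.0057), 0.085]
[0, 0, np.float64(0.099), np.float64(-0.021), np.float64(0.0399), np.float64(0.0057), 0.085]
```

drive_tool:
  moves:
    - [0, 0, 0.1, -0.028, -0.035, 0, 0.085]
    - [0, 0, 0.1, -0.032, -0.032, 0, 0.085]
    - [0, 0, 0.1, -0.035, -0.029, 0, 0.085]
    - [0, 0, 0.1, -0.037, -0.025, 0, 0.085]
    - [0, 0, 0.1, -0.04, -0.022, 0, 0.085]
    - [0, 0, 0.1, -0.042, -0.018, 0, 0.085]
    - [0, 0, 0.1, -0.043, -0.013, 0, 0.085]
    - [0, 0, 0.1, -0.044, -0.009, 0, 0.085]

```text
clock: 2.0
position: [0.3322, 0.2398, 0.2194]
orientation: [0.0, 0.549, 0.836, 0.0]
ft_force: [1.4, 0.8, 0.2]
width: 0.0852
grasp_force: 0.0
```

drive_tool:
  moves:
    - [0, 0, 0.1, -0.045, -0.005, 0, 0.085]
    - [0, 0, 0.1, -0.045, 0, 0, 0.085]
    - [0, 0, 0.1, -0.045, 0.004, 0, 0.085]
    - [0, 0, 0.1, -0.044, 0.009, 0, 0.085]
    - [0, 0, 0.1, -0.043, 0.013, 0, 0.085]
    - [0, 0, 0.1, -0.042, 0.017, 0, 0.085]
    - [0, 0, 0.1, -0.04, 0.021, 0, 0.085]
    - [0, 0, 0.1, -0.037, 0.025, 0, 0.085]

```text
clock: 2.8
position: [0.4397, -0.1047, 0.2195]
orientation: [0.0, 0.832, 0.555, 0.0]
ft_force: [0.6, 0.7, -0.1]
width: 0.0851
grasp_force: 0.0
```

```bash
sed -i 's/print(\[0,0,round(-da\/n,3)/print(*[0,0,round(-da\/n,3)/;s/round(e\[:2\]@tx,4)/round(float(e[:2]@tx),4)/' h.py
python3 -c "
from h import *
plan(.514,-.316,.10,-2.44)"
```

```text
now [ 0.4397 -0.1047  0.2195] -1.965 F [ 0.6  0.7 -0.1] t 2.8 w 0.0851 J [-0.39 -0.17  2.    0.    1.3   0.  ] n 6
0 0 0.079 -0.0278 0.0249 0.0199 0.085
0 0 0.079 -0.0257 0.0271 0.0199 0.085
0 0 0.079 -0.0235 0.029 0.0199 0.085
0 0 0.079 -0.0211 0.0308 0.0199 0.085
0 0 0.079 -0.0186 0.0324 0.0199 0.085
0 0 0.079 -0.016 0.0337 0.0199 0.085
```

drive_tool:
  moves:
    - [0, 0, 0.079, -0.028, 0.025, 0.02, 0.085]
    - [0, 0, 0.079, -0.026, 0.027, 0.02, 0.085]
    - [0, 0, 0.079, -0.0235, 0.029, 0.02, 0.085]
    - [0, 0, 0.079, -0.021, 0.031, 0.02, 0.085]
    - [0, 0, 0.079, -0.0185, 0.0325, 0.02, 0.085]
    - [0, 0, 0.079, -0.016, 0.034, 0.02, 0.085]
    - [0, 0, 0, 0, 0, 0, 0.085]

```text
clock: 3.5
position: [0.5141, -0.3171, 0.0949]
orientation: [-0.002, 0.939, 0.345, -0.002]
ft_force: [-0.1, 1.3, -0.9]
width: 0.085
grasp_force: 0.0
```

```bash
python3 - <<'E'
from h import *
plan(.514,-.316,.028,-2.44)
im,d=read_camera("top"); im=im[:,:,::-1][150:280,270:410]
cv2.imwrite("pics/t2.png",cv2.resize(im,None,fx=4,fy=4,interpolation=cv2.INTER_CUBIC))
E
```

```text
now [ 0.5141 -0.3171  0.0949] -2.438 F [-0.1  1.3 -0.9] t 3.5 w 0.085 J [-0.67  0.31  1.75 -0.    1.09  0.2 ] n 2
0 0 0.001 0.0003 -0.0004 0.0335 0.085
0 0 0.001 0.0003 -0.0004 0.0335 0.085
```

View pics/t2.png

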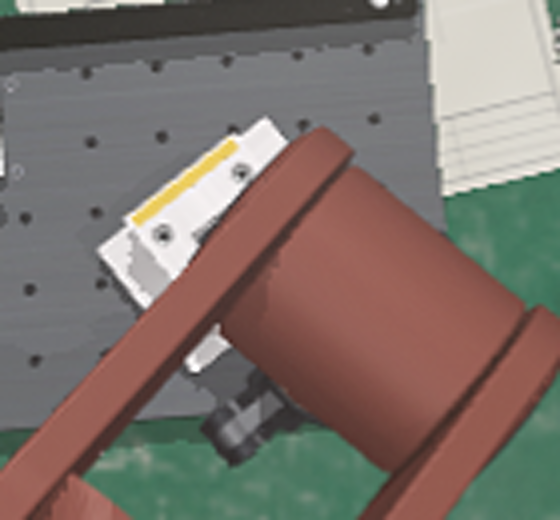

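drive_tool:
  moves:
    - [0, 0, 0, 0, 0, 0.033, 0.055]
    - [0, 0, 0, 0, 0, 0.024, 0.055]
    - [0, 0, 0, 0, 0, 0.0, 0.055]
    - [0, 0, 0, 0, 0, 0.0, 0.055]
    - [0, 0, 0, 0, 0, 0.0, 0.055]

```text
clock: 4.05
position: [0.5166, -0.3147, 0.0446]
orientation: [0.002, 0.938, 0.347, 0.001]
ft_force: [0.1, -0.5, 0.0]
width: 0.0549
grasp_force: 0.0
```

drive_tool:
  moves:
    - [0, 0, 0, 0, 0, 0.002, 0.055]
    - [0, 0, 0, 0, 0, 0.002, 0.055]
    - [0, 0, 0, 0, 0, 0.002, 0.055]

```text
clock: 4.35
position: [0.5156, -0.3145, 0.0368]
orientation: [0.001, 0.938, 0.347, 0.0]
ft_force: [0.2, 0.1, -0.2]
width: 0.055
grasp_force: 0.0
```

```bash
python3 -c "
from h import *
plan(.514,-.316,.028,-2.44)"
```

```text
now [ 0.5156 -0.3145  0.0368] -2.434 F [ 0.2  0.1 -0.2] t 4.35 w 0.055 J [-0.66  0.39  1.78 -0.    0.98  0.2 ] n 1
0 0 0.006 -0.0022 0.0001 0.0088 0.085
```

drive_tool:
  moves:
    - [0, 0, 0, 0, 0, 0.003, 0.055]
    - [0, 0, 0, 0, 0, 0.003, 0.055]
    - [0, 0, 0, 0.008, 0, 0, 0.055]
    - [0, 0, 0, 0.008, 0, 0, 0.055]
    - [0, 0, 0, 0.006, 0, 0, 0.055]
    - [0, 0, 0, 0.0, 0, 0, 0.055]

```text
clock: 4.95
position: [0.5329, -0.2992, 0.0303]
orientation: [0.0, 0.938, 0.347, 0.0]
ft_force: [-0.5, 0.9, 0.7]
width: 0.0549
grasp_force: 0.0
```

drive_tool:
  moves:
    - [0, 0, 0, 0.005, 0, 0, 0.055]
    - [0, 0, 0, 0.005, 0, 0, 0.055]

```text
clock: 5.15
position: [0.5382, -0.2947, 0.0302]
orientation: [0.001, 0.938, 0.347, -0.002]
ft_force: [-5.1, -4.2, 1.7]
width: 0.0547
grasp_force: 3.3
```

```bash
python3 -c "
from h import *
plan(.514,-.316,.031,-2.44)"
```

```text
now [ 0.5382 -0.2947  0.0302] -2.433 F [-5.1 -4.2  1.7] t 5.15 w 0.0547 J [-0.61  0.41  1.75 -0.    0.98  0.25] n 1
0 0 0.007 -0.0322 0.0004 -0.0008 0.085
```

drive_tool:
  moves:
    - [0, 0, 0.04, 0.007, 0, 0, 0.055]
    - [0, 0, 0.085, 0.007, 0, 0, 0.055]
    - [0, 0, 0.085, 0.007, 0, 0, 0.055]
    - [0, 0, 0.085, 0.007, 0, 0, 0.055]
    - [0, 0, 0.085, 0.007, 0, 0, 0.055]
    - [0, 0, 0.085, 0.007, 0, 0, 0.055]
    - [0, 0, 0.085, 0.006, 0, 0, 0.055]
    - [0, 0, 0.03, 0.002, 0, 0, 0.055]

```text
clock: 5.95
position: [0.5801, -0.269, 0.0292]
orientation: [-0.002, 0.998, 0.064, -0.004]
ft_force: [-8.4, 2.2, 4.4]
width: 0.0549
grasp_force: 3.6
```

```bash
python3 -c "
from h import *
plan(*fx(-14,-45),.031,.114-np.pi,g=.055)
s,p,a=pose();print(infix(p),a+np.pi-F[2])"
```

```text
now [ 0.5801 -0.269   0.0292] -3.014 F [-8.4  2.2  4.4] t 5.95 w 0.0549 J [-0.54  0.46  1.68 -0.    1.    0.9 ] n 1
0 0 0.013 0.0091 -0.0093 -0.0018 0.055
[-0.02298774 -0.05446952] 0.013446004034510683
```

drive_tool:
  moves:
    - [0, 0, 0, -0.02, 0, -0.01, 0.055]
    - [0, 0, 0, -0.01, 0, -0.04, 0.055]
    - [0, 0, 0, 0, 0, -0.035, 0.055]

```text
clock: 6.25
position: [0.5513, -0.2736, 0.1147]
orientation: [-0.001, 0.998, 0.063, -0.002]
ft_force: [1.5, 0.5, 0.7]
width: 0.0552
grasp_force: 0.0
```

```bash
python3 -c "
from h import *
plan(*fx(32,-155),.10,.114-np.pi/2,g=.055)"
```

```text
now [ 0.5513 -0.2736  0.1147] -3.015 F [1.5 0.5 0.7] t 6.25 w 0.0552 J [-0.57  0.3   1.71 -0.    1.13  0.87] n 11
0 0 -0.142 0.0075 0.0091 0.0013 0.055
0 0 -0.142 0.0062 0.0101 0.0013 0.055
0 0 -0.142 0.0047 0.0109 0.0013 0.055
0 0 -0.142 0.0031 0.0114 0.0013 0.055
0 0 -0.142 0.0015 0.0117 0.0013 0.055
0 0 -0.142 -0.0002 0.0118 0.0013 0.055
0 0 -0.142 -0.0019 0.0117 0.0013 0.055
0 0 -0.142 -0.0035 0.0113 0.0013 0.055
0 0 -0.142 -0.0051 0.0107 0.0013 0.055
0 0 -0.142 -0.0065 0.0099 0.0013 0.055
0 0 -0.142 -0.0079 0.0088 0.0013 0.055
```

drive_tool:
  moves:
    - [0, 0, -0.142, 0.0075, 0.009, 0, 0.055]
    - [0, 0, -0.142, 0.006, 0.01, 0, 0.055]
    - [0, 0, -0.142, 0.005, 0.011, 0, 0.055]
    - [0, 0, -0.142, 0.003, 0.0115, 0, 0.055]
    - [0, 0, -0.142, 0.0015, 0.012, 0, 0.055]
    - [0, 0, -0.142, 0, 0.012, 0, 0.055]
    - [0, 0, -0.142, -0.002, 0.012, 0, 0.055]
    - [0, 0, -0.142, -0.0035, 0.0115, 0, 0.055]

```text
clock: 7.05
position: [0.6239, -0.3395, 0.115]
orientation: [-0.0, 0.805, 0.593, 0.0]
ft_force: [-0.3, -0.1, -0.7]
width: 0.0551
grasp_force: 0.0
```

drive_tool:
  moves:
    - [0, 0, -0.142, -0.005, 0.011, 0.0, 0.055]
    - [0, 0, -0.142, -0.0065, 0.01, 0.0, 0.055]
    - [0, 0, -0.142, -0.008, 0.009, 0.0, 0.055]
    - [0, 0, 0, 0, 0, 0, 0.055]

```text
clock: 7.45
position: [0.6509, -0.3645, 0.1151]
orientation: [0.001, 0.664, 0.748, 0.0]
ft_force: [0.0, 0.5, 0.5]
width: 0.0553
grasp_force: 0.0
```

```bash
python3 - <<'E'
from h import *
plan(*fx(32,-155),.032,.114-np.pi/2,g=.055)
im,d=read_camera("top"); im=im[:,:,::-1][140:290,230:420]
cv2.imwrite("pics/t3.png",cv2.resize(im,None,fx=4,fy=4,interpolation=cv2.INTER_CUBIC))
E
```

```text
now [ 0.6509 -0.3645  0.1151] -1.452 F [0.  0.5 0.5] t 7.45 w 0.0553 J [-0.6   0.56  1.37  0.    1.22 -0.72] n 2
0 0 0.002 0.0012 -0.0023 0.0416 0.055
0 0 0.002 0.0012 -0.0023 0.0416 0.055
```

View pics/t3.png

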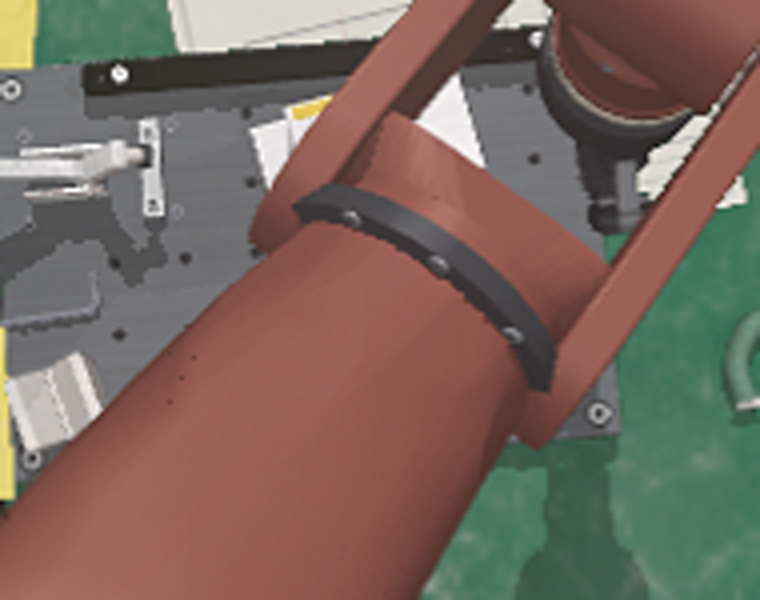

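```bash
python3 - <<'E'
from h import *
o=(230,140)
b,res=fit("top",[(44,38,38),(44,-60,10),(44,60,10)],crop([(288,108),(461,75),(250,128)],o),[.62,-.26,.3],16)
print(b.round(4),res.round(2).tolist(),"fix",infix(b).round(4),b[2]-F[2])
u=crop([(485,168)],o)[0]; P=at_z("top",u,.026); 
c,s=np.cos(b[2]),np.sin(b[2]); d=P[:2]-b[:2]; print("edge pt in block",c*d[0]+s*d[1],-s*d[0]+c*d[1])
E
```

```text
[ 0.6369 -0.2526  0.2771] [[-0.21, 0.08], [-0.31, 0.07], [0.59, -0.15]] fix [ 0.0354 -0.0446] 0.16316862063763887
edge pt in block -0.010506224999570452 -0.06043968167146488
```

drive_tool:
  moves:
    - [0, 0, 0, 0.001, -0.002, 0.042, 0.055]
    - [0, 0, 0, 0.001, -0.002, 0.042, 0.055]
    - [0, 0, 0, 0, 0, 0, 0.055]
    - [0, 0, 0, 0, 0, 0, 0.055]

```text
clock: 7.9
position: [0.6444, -0.361, 0.0298]
orientation: [-0.002, 0.664, 0.747, -0.0]
ft_force: [0.6, -0.9, 0.2]
width: 0.0551
grasp_force: 0.0
```

drive_tool:
  moves:
    - [0, 0, 0, 0, 0, 0.002, 0.055]
    - [0, 0, 0, 0, 0, 0.002, 0.055]

```text
clock: 8.1
position: [0.6482, -0.3638, 0.031]
orientation: [0.003, 0.664, 0.748, 0.0]
ft_force: [1.0, 0.1, 0.8]
width: 0.0549
grasp_force: 0.0
```

drive_tool:
  moves:
    - [0, 0, 0, 0, 0, 0.0015, 0.055]
    - [0, 0, 0, 0, 0, 0.0015, 0.055]

```text
clock: 8.3
position: [0.6467, -0.3628, 0.0256]
orientation: [0.001, 0.664, 0.748, 0.0]
ft_force: [-0.2, -0.5, 0.1]
width: 0.055
grasp_force: 0.0
```

drive_tool:
  moves:
    - [0, 0, 0, 0.012, 0, 0, 0.055]
    - [0, 0, 0, 0.012, 0, 0, 0.055]
    - [0, 0, 0, 0.008, 0, 0, 0.055]
    - [0, 0, 0, 0.008, 0, 0, 0.055]
    - [0, 0, 0, 0.008, 0, 0, 0.055]

```text
clock: 8.8
position: [0.6401, -0.3135, 0.0241]
orientation: [-0.0, 0.664, 0.748, -0.0]
ft_force: [0.4, 0.5, -0.0]
width: 0.0546
grasp_force: 0.0
```

```bash
python3 -c "
from h import *
plan(*fx(32,-62),.026,.114-np.pi/2,g=.055)
s,p,a=pose();print(infix(p),s['wrist_torque'])"
```

```text
now [ 0.6401 -0.3135  0.0241] -1.451 F [ 0.4  0.5 -0. ] t 8.8 w 0.0546 J [-0.55  0.6   1.49 -0.    1.05 -0.67] n 1
0 0 0.006 0.0435 0.0007 -0.0019 0.055
[ 0.03157672 -0.10547204] [-0.07344725  0.04899073  0.04182813]
```

```bash
python3 - <<'E'
from h import *
im,d=read_camera("scene"); im=im[:,:,::-1][160:310,220:400].copy()
im=cv2.resize(im,None,fx=4,fy=4,interpolation=cv2.INTER_CUBIC)
cv2.imwrite("pics/s3.png",im)
E
```

```text
(no output)
```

View pics/s3.png

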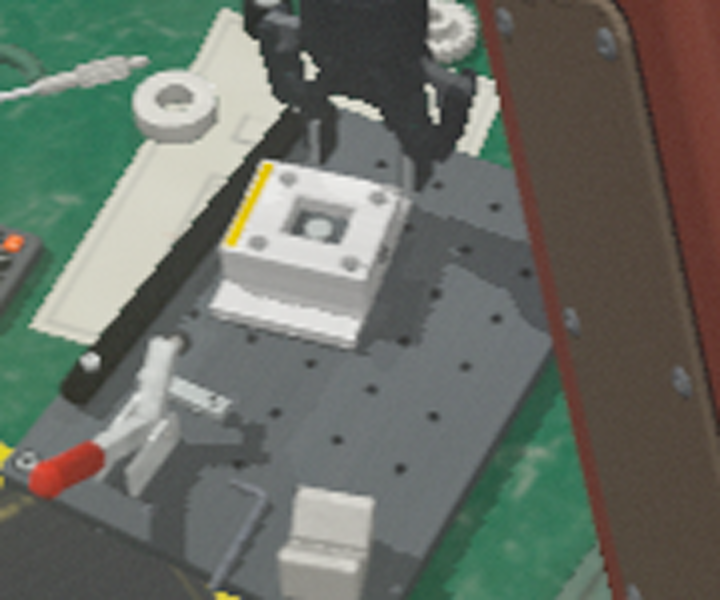

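```bash
python3 - <<'E'
from h import *
o=(220,160)
b,res=fit("scene",[(44,38,38),(44,-38,38),(-44,-38,38),(-44,38,38),(44,60,10),(-44,60,10)],crop([(231,247),(267,161),(411,196),(364,285),(222,280),(360,332)],o),[.63,-.25,.3],16)
print(b.round(4),res.round(2).tolist(),"fix",infix(b).round(4),b[2]-F[2])
E
```

```text
[ 0.6338 -0.2578  0.2831] [[-0.75, -0.07], [1.75, -0.73], [-0.06, -1.48], [1.54, -0.78], [-1.12, 6.23], [-0.3, 2.25]] fix [ 0.0317 -0.0494] 0.16917060911277088
```

drive_tool:
  moves:
    - [0, 0, 0, -0.018, 0, 0, 0.055]
    - [0, 0, 0, -0.018, 0, 0, 0.055]
    - [0, 0, 0, 0, 0, 0, 0.055]
    - [0, 0, 0, 0, 0, 0.002, 0.055]
    - [0, 0, 0, 0, 0, 0.002, 0.055]

```text
clock: 9.35
position: [0.6441, -0.3507, 0.0197]
orientation: [-0.0, 0.664, 0.748, 0.0]
ft_force: [0.2, -0.5, -0.2]
width: 0.0549
grasp_force: 0.0
```

drive_tool:
  moves:
    - [0, 0, 0, 0, 0, 0.0015, 0.055]
    - [0, 0, 0, 0, 0, 0.0015, 0.055]

```text
clock: 9.55
position: [0.6441, -0.3498, 0.0166]
orientation: [-0.0, 0.664, 0.748, -0.0]
ft_force: [0.1, 0.6, -0.4]
width: 0.0549
grasp_force: 0.0
```

drive_tool:
  moves:
    - [0, 0, 0, 0, 0, 0.0015, 0.055]
    - [0, 0, 0, 0, 0, 0, 0.055]

```text
clock: 9.75
position: [0.6442, -0.3498, 0.0152]
orientation: [-0.0, 0.664, 0.748, -0.0]
ft_force: [0.3, 0.7, 0.6]
width: 0.0549
grasp_force: 0.0
```

drive_tool:
  moves:
    - [0, 0, 0, 0.008, 0, 0, 0.055]
    - [0, 0, 0, 0.008, 0, 0, 0.055]
    - [0, 0, 0, 0.006, 0, 0, 0.055]
    - [0, 0, 0, 0.006, 0, 0, 0.055]
    - [0, 0, 0, 0.006, 0, 0, 0.055]

```text
clock: 10.25
position: [0.6404, -0.3158, 0.0157]
orientation: [0.0, 0.664, 0.748, 0.0]
ft_force: [-0.7, -0.1, 0.1]
width: 0.0554
grasp_force: 0.0
```

```bash
python3 -c "
from h import *
plan(*fx(32,-62),.016,.114-np.pi/2,g=.055)
s,p,a=pose();print(infix(p),s['wrist_torque'])"
```

```text
now [ 0.6404 -0.3158  0.0157] -1.451 F [-0.7 -0.1  0.1] t 10.25 w 0.0554 J [-0.56  0.61  1.49 -0.    1.04 -0.68] n 1
0 0 0.005 0.0458 0.0006 -0.0003 0.055
[ 0.03161136 -0.10778145] [0.0190365  0.01985188 0.07043848]
```

```bash
python3 - <<'E'
from h import *
im,d=read_camera("scene")
Pc,u,v,ok=cloud("scene",d)
# points between on block top / fingers
s,p,a=pose()
f=np.array([infix(q) for q in Pc]); z=Pc[:,2]
m=ok&(abs(f[:,0]-.03)<.07)&(f[:,1]>-.18)&(f[:,1]<.05)
for lo,hi in[(.045,.062),(.022,.032),(.062,.09)]:
    k=m&(z>lo)&(z<hi); print(lo,k.sum(),f[k].min(0).round(4) if k.any() else"",f[k].max(0).round(4) if k.any() else"",np.median(z[k]))
big=cv2.resize(im[:,:,::-1][175:265,260:360],None,fx=7,fy=6.6,interpolation=cv2.INTER_CUBIC)
# project expected finger tips front faces
for sx in(-35,35):
    for zz in(.016,.03):
        P=np.r_[fx(31.6+sx,-107.8+11),zz]; q=proj("scene",P)[0]; cv2.circle(big,(int((q[0]-260+.5)*7),int((q[1]-175+.5)*6.6)),4,(0,0,255),-1)
cv2.imwrite("pics/s4.png",big)
E
```

```text
0.045 1016 [-0.0161 -0.1168] [ 0.0849 -0.0003] 0.05440624630379132
0.022 576 [-0.0241 -0.1384] [0.1    0.0497] 0.027747807952242916
0.062 213 [-0.0308 -0.1218] [ 0.0878 -0.0945] 0.08263246326803012
```

View pics/s4.png

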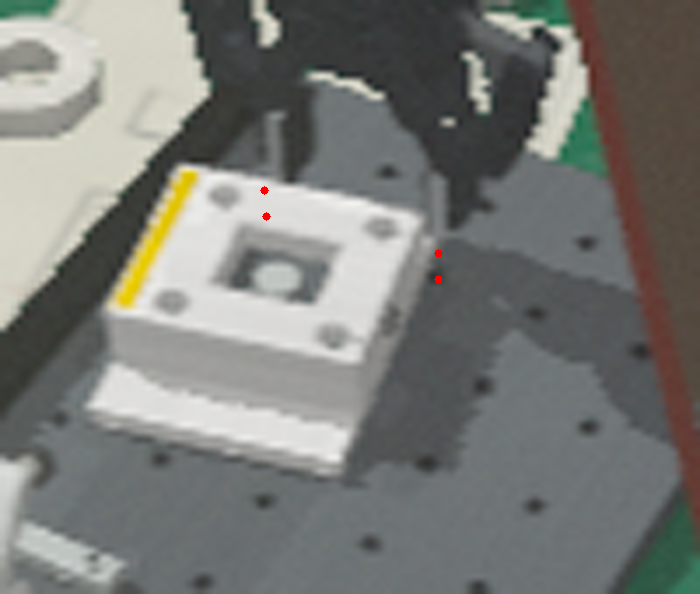

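```bash
python3 - <<'E'
from h import *
def px(x,y): return (260+(x+.5)/7-.5,175+(y+.5)/6.6-.5)
for xy in[(438,237),(455,228)]:
    o,d=ray("scene",px(*xy)); fo=infix(o); fd=infix(o+d)-fo
    for X in(.0046,-.003,-.0095):
        s=(X-fo[0])/fd[0]; print(xy,X,"y",(fo[1]+s*fd[1]).round(4),"z",(o[2]+s*d[2]).round(4))
for n,xy,z in[("footcorner-",(437,243),.026),("dl top",(115,305),.054),("dr top",(185,163),.054),("-+",(360,360),.054),("--",(427,213),.054),("foot ++",(92,405),.026),("foot -+",(335,470),.026)]:
    P=at_z("scene",px(*xy),z); print(n,infix(P).round(4))
E
```

```text
(438, 237) 0.0046 y -0.1121 z 0.0202
(438, 237) -0.003 y -0.0976 z 0.0378
(438, 237) -0.0095 y -0.0853 z 0.0529
(455, 228) 0.0046 y -0.1252 z 0.0127
(455, 228) -0.003 y -0.1105 z 0.0304
(455, 228) -0.0095 y -0.0979 z 0.0457
footcorner- [ 0.001  -0.1045]
dl top [ 0.0708 -0.0053]
dr top [ 0.0859 -0.0767]
-+ [-0.0143 -0.0207]
-- [-0.0011 -0.0932]
foot ++ [0.0675 0.0187]
foot -+ [-0.0192  0.0067]
```

drive_tool:
  moves:
    - [0, 0, 0, -0.016, 0, 0, 0.055]
    - [0, 0, 0, -0.016, 0, 0, 0.055]
    - [0, 0, 0, 0, 0, 0.002, 0.055]
    - [0, 0, 0, 0, 0, 0.002, 0.055]

```text
clock: 10.7
position: [0.6442, -0.35, 0.0116]
orientation: [0.0, 0.665, 0.747, 0.0]
ft_force: [0.8, 0.6, 0.5]
width: 0.0547
grasp_force: 0.0
```

drive_tool:
  moves:
    - [0, 0, 0, 0, 0, 0.0015, 0.055]
    - [0, 0, 0, 0, 0, 0.0015, 0.055]

```text
clock: 10.9
position: [0.6438, -0.348, 0.008]
orientation: [-0.001, 0.664, 0.748, 0.0]
ft_force: [-0.0, 0.7, -0.1]
width: 0.055
grasp_force: 0.0
```

drive_tool:
  moves:
    - [0, 0, 0, 0, 0, 0.0015, 0.055]
    - [0, 0, 0, 0, 0, 0.0, 0.055]

```text
clock: 11.1
position: [0.6439, -0.3478, 0.0066]
orientation: [-0.0, 0.664, 0.748, -0.0]
ft_force: [0.1, 0.4, 0.3]
width: 0.0548
grasp_force: 0.0
```

drive_tool:
  moves:
    - [0, 0, 0, 0, 0, 0.0015, 0.055]
    - [0, 0, 0, 0.007, 0, 0, 0.055]
    - [0, 0, 0, 0.007, 0, 0, 0.055]
    - [0, 0, 0, 0.005, 0, 0, 0.055]
    - [0, 0, 0, 0.005, 0, 0, 0.055]
    - [0, 0, 0, 0.005, 0, 0, 0.055]

```text
clock: 11.7
position: [0.641, -0.32, 0.0059]
orientation: [0.001, 0.664, 0.748, -0.001]
ft_force: [0.7, -4.9, -0.9]
width: 0.0555
grasp_force: 2.4
```

```bash
python3 -c "
from h import *
s,p,a=pose();print(p,infix(p),s['wrist_torque'],s['ft_force'])"
```

```text
[ 0.64095083 -0.32000964  0.00585409] [ 0.03172248 -0.11204101] [-0.75544237 -0.08429725 -0.10467513] [ 0.68250138 -4.94635548 -0.9007121 ]
```

drive_tool:
  moves:
    - [0, 0, 0, 0.007, 0, 0, 0.055]
    - [0, 0, 0, 0.007, 0, 0, 0.055]
    - [0, 0, 0, 0.007, 0, 0, 0.055]
    - [0, 0, 0, 0.007, 0, 0, 0.055]
    - [0, 0, 0, 0.007, 0, 0, 0.055]
    - [0, 0, 0, 0.007, 0, 0, 0.055]

```text
clock: 12.3
position: [0.6359, -0.2779, 0.006]
orientation: [0.001, 0.664, 0.748, -0.0]
ft_force: [0.3, -5.0, -0.6]
width: 0.055
grasp_force: 2.7
```

```bash
cat >> h.py <<'E'
def blk(tag):
    im,d=read_camera("scene"); Pc,u,v,ok=cloud("scene",d); f=Pc.copy(); f[:,:2]=(Pc[:,:2]-F[:2])@np.array([[np.cos(F[2]),-np.sin(F[2])],[np.sin(F[2]),np.cos(F[2])]])
    big=cv2.resize(im[:,:,::-1][175:275,230:360],None,fx=6,fy=6,interpolation=cv2.INTER_CUBIC); cv2.imwrite(f"pics/{tag}.png",big)
    # white top at z~54 by depth
    m=ok&(abs(f[:,2]-.054)<.006)&(abs(f[:,0]-.04)<.08)&(f[:,1]>-.14)&(f[:,1]<.075)&(im.reshape(-1,3).min(1)>110)
    mk=m.reshape(400,640).astype(np.uint8); n,l,st,_=cv2.connectedComponentsWithStats(mk); i=1+st[1:,4].argmax()
    g=f[(l==i).ravel()][:,:2]; r=cv2.minAreaRect((g*1000).astype(np.float32)); print("top rect fix",r)
    return r
E
python3 -c "
from h import *
s,p,a=pose();print(p,infix(p),s['wrist_torque'],s['ft_force'],s['clock'])
blk('s5')"
```

```text
[ 0.63586809 -0.27792056  0.0059648 ] [ 0.03145627 -0.06964697] [-0.83374437 -0.06553781 -0.05813902] [ 0.28082367 -5.00547037 -0.55813594] 12.3
top rect fix ((32.41746520996094, -4.431915283203125), (88.87030029296875, 81.30966186523438), 13.420149803161621)
```

```bash
cat >> h.py <<'E'
def stripe(c="scene",im=None):
    if im is None: im,_=read_camera(c)
    hsv=cv2.cvtColor(im,cv2.COLOR_RGB2HSV); m=((hsv[:,:,0]>18)&(hsv[:,:,0]<35)&(hsv[:,:,1]>110)&(hsv[:,:,2]>130))
    v,u=np.nonzero(m); P=np.array([at_z(c,q,.054) for q in zip(u,v)]); f=np.array([infix(p) for p in P])*1000
    k=(f[:,0]>20)&(f[:,0]<110)&(f[:,1]>-110)&(f[:,1]<70); f=f[k]
    mu=np.median(f,0); f=f[np.linalg.norm(f-mu,axis=1)<50]; mu=f.mean(0); w=np.linalg.svd(f-mu)[2][0]; w*=np.sign(w[1])
    t=(f-mu)@w; print(c,"stripe",len(f),"mid",mu.round(1),"yaw",np.arctan2(-w[0],w[1]).round(3),"len",np.ptp(t).round(1),"width",np.ptp((f-mu)@[w[1],-w[0]]).round(1))
E
python3 - <<'E'
from h import *
stripe(); stripe("top")
for n in("scene0",): stripe("scene",cv2.imread(f"pics/{n}.png")[:,:,::-1].copy())
E
```

```text
Traceback (most recent call last):
  File "h.py", line 57, in stripe
    v,u=np.nonzero(m); P=np.array([at_z(c,q,.054) for q in zip(u,v)]); f=np.array([infix(p) for p in P])*1000
                                   ~~~~^^^^^^^^^^
  File "h.py", line 11, in at_z
    o,d=ray(c,uv); return o+d*(z-o[2])/d[2]
        ~~~^^^^^^
  File "h.py", line 7, in ray
    K,k1,M,t=cam(c)
             ~~~^^^
  File "h.py", line 5, in cam
    p=camera_params(c); return np.array(p["intrinsics"],float),p["k1"],R.from_rotvec(np.ravel(p["rvec"])).as_matrix(),np.ravel(p["tvec"])
ValueError: time passes only in moves, steps and waits
```

```bash
sed -i 's/^def cam(c):/import functools\n@functools.lru_cache(None)\ndef cam(c):/' h.py
python3 - <<'E'
from h import *
stripe(); stripe("top")
for n in("scene0",): stripe("scene",cv2.imread(f"pics/{n}.png")[:,:,::-1].copy())
E
```

```text
scene stripe 54 mid [73.3  4.4] yaw 0.256 len 67.1 width 7.0
top stripe 5 mid [73.6 -1.7] yaw 0.105 len 6.8 width 2.2
scene stripe 8 mid [ 23.3 -52. ] yaw 0.405 len 12.9 width 3.0
```

drive_tool:
  moves:
    - [0, 0, 0, -0.02, 0, 0, 0.055]
    - [0, 0, 0, -0.01, 0, -0.045, 0.055]
    - [0, 0, 0, 0, 0, -0.045, 0.055]

```text
clock: 12.8
position: [0.6371, -0.3086, 0.0931]
orientation: [-0.003, 0.664, 0.747, -0.0]
ft_force: [1.7, -0.3, 1.3]
width: 0.0551
grasp_force: 0.0
```

```bash
python3 -c "
from h import *
plan(*fx(-58,6),.096,.114-np.pi,g=.055)"
```

```text
now [ 0.6371 -0.3086  0.0931] -1.454 F [ 1.7 -0.3  1.3] t 12.8 w 0.0551 J [-0.55  0.51  1.48  0.    1.16 -0.67] n 11
0 0 0.143 0.0097 -0.0079 -0.0003 0.055
0 0 0.143 0.0085 -0.0092 -0.0003 0.055
0 0 0.143 0.0071 -0.0103 -0.0003 0.055
0 0 0.143 0.0055 -0.0112 -0.0003 0.055
0 0 0.143 0.0039 -0.0119 -0.0003 0.055
0 0 0.143 0.0021 -0.0123 -0.0003 0.055
0 0 0.143 0.0004 -0.0125 -0.0003 0.055
0 0 0.143 -0.0014 -0.0124 -0.0003 0.055
0 0 0.143 -0.0032 -0.0121 -0.0003 0.055
0 0 0.143 -0.0049 -0.0115 -0.0003 0.055
0 0 0.143 -0.0065 -0.0107 -0.0003 0.055
```

drive_tool:
  moves:
    - [0, 0, 0.143, 0.0095, -0.008, 0, 0.055]
    - [0, 0, 0.143, 0.0085, -0.009, 0, 0.055]
    - [0, 0, 0.143, 0.007, -0.0105, 0, 0.055]
    - [0, 0, 0.143, 0.0055, -0.011, 0, 0.055]
    - [0, 0, 0.143, 0.004, -0.012, 0, 0.055]
    - [0, 0, 0.143, 0.002, -0.0125, 0, 0.055]
    - [0, 0, 0.143, 0.0005, -0.0125, 0, 0.055]
    - [0, 0, 0.143, -0.0015, -0.0125, 0, 0.055]

```text
clock: 13.6
position: [0.5667, -0.2386, 0.0955]
orientation: [-0.001, 0.964, 0.266, -0.0]
ft_force: [0.5, -0.9, -1.2]
width: 0.0554
grasp_force: 0.0
```

drive_tool:
  moves:
    - [0, 0, 0.143, -0.003, -0.012, 0, 0.055]
    - [0, 0, 0.143, -0.005, -0.0115, 0, 0.055]
    - [0, 0, 0.143, -0.0065, -0.0105, 0, 0.055]
    - [0, 0, 0, 0, 0, 0, 0.055]

```text
clock: 14.0
position: [0.539, -0.2119, 0.095]
orientation: [-0.001, 0.998, 0.058, -0.001]
ft_force: [0.6, -0.1, 0.6]
width: 0.0547
grasp_force: 0.0
```

```bash
python3 -c "
from h import *
plan(*fx(-58,6),.008,.114-np.pi,g=.055);stripe()"
```

```text
now [ 0.539  -0.2119  0.095 ] -3.025 F [ 0.6 -0.1  0.6] t 14.0 w 0.0547 J [-0.5   0.26  1.81  0.    1.07  0.96] n 2
0 0 0.001 -0.0004 0.0005 0.0435 0.055
0 0 0.001 -0.0004 0.0005 0.0435 0.055
scene stripe 54 mid [73.3  4.4] yaw 0.256 len 67.1 width 7.0
```

drive_tool:
  moves:
    - [0, 0, 0, 0, 0, 0.04, 0.055]
    - [0, 0, 0, 0, 0, 0.04, 0.055]
    - [0, 0, 0, 0, 0, 0.006, 0.055]
    - [0, 0, 0, 0.01, 0, 0, 0.055]
    - [0, 0, 0, 0.006, 0, 0, 0.055]
    - [0, 0, 0, 0.006, 0, 0, 0.055]
    - [0, 0, 0, 0.006, 0, 0, 0.055]

```text
clock: 14.75
position: [0.5707, -0.21, 0.012]
orientation: [0.001, 0.998, 0.059, 0.002]
ft_force: [0.6, 0.8, -0.2]
width: 0.055
grasp_force: 0.0
```

drive_tool:
  moves:
    - [0, 0, 0, 0.005, 0, 0, 0.055]
    - [0, 0, 0, 0.005, 0, 0, 0.055]
    - [0, 0, 0, 0.005, 0, 0, 0.055]

```text
clock: 15.05
position: [0.5808, -0.2079, 0.0099]
orientation: [0.0, 0.998, 0.059, -0.003]
ft_force: [-10.7, -3.7, 9.3]
width: 0.0551
grasp_force: 5.8
```

```bash
python3 -c "
from h import *
s,p,a=pose();print(p,infix(p),s['wrist_torque'],s['ft_force'],s['clock']);stripe()"
```

```text
[ 0.58080204 -0.20792499  0.00991158] [-0.01529771  0.00615352] [-0.6299116   1.58081864 -0.29000221] [-10.70919814  -3.72226183   9.26927843] 15.05
scene stripe 55 mid [74.6  4. ] yaw 0.264 len 67.0 width 7.1
```

drive_tool:
  moves:
    - [0, 0, 0, -0.01, 0, -0.002, 0.055]
    - [0, 0, 0, -0.016, 0, 0, 0.055]
    - [0, 0, 0, -0.012, 0, 0.002, 0.055]
    - [0, 0, 0, 0, 0, 0.003, 0.055]
    - [0, 0, 0, 0, 0, 0.002, 0.055]

```text
clock: 15.6
position: [0.545, -0.2117, 0.0043]
orientation: [-0.0, 0.998, 0.058, 0.0]
ft_force: [0.0, -0.0, -0.0]
width: 0.0551
grasp_force: 0.0
```

drive_tool:
  moves:
    - [0, 0, 0, 0, 0, 0.0015, 0.055]
    - [0, 0, 0, 0, 0, 0, 0.055]

```text
clock: 15.8
position: [0.5457, -0.2118, 0.0029]
orientation: [-0.0, 0.998, 0.058, 0.0]
ft_force: [-0.6, 0.7, -0.0]
width: 0.0548
grasp_force: 0.0
```

```bash
python3 -c "
from h import *
s,p,a=pose();print(p,infix(p),s['wrist_torque'],s['ft_force'],s['clock']);stripe()"
```

```text
[ 0.54565826 -0.21176935  0.00286216] [-0.0506507  0.0063283] [ 0.00177594 -0.00635283  0.01537538] [-0.58046664  0.7361706  -0.01880417] 15.8
scene stripe 55 mid [74.9  5.4] yaw 0.263 len 67.5 width 6.6
```

drive_tool:
  moves:
    - [0, 0, 0, 0.006, -0.002, 0, 0.055]
    - [0, 0, 0, 0.006, -0.002, 0, 0.055]
    - [0, 0, 0, 0.006, 0, 0, 0.055]
    - [0, 0, 0, 0.006, 0, 0, 0.055]

```text
clock: 16.25
position: [0.5671, -0.2042, 0.0027]
orientation: [-0.001, 0.998, 0.059, -0.003]
ft_force: [-7.1, -0.2, 4.1]
width: 0.0549
grasp_force: 3.1
```

```bash
python3 -c "
from h import *
s,p,a=pose();print(p,infix(p),s['wrist_torque'],s['ft_force'],s['clock']);stripe()"
```

```text
[ 0.56706538 -0.20420268  0.0026877 ] [-0.02852231  0.01141294] [0.25444677 1.07563222 0.27047836] [-7.09332652 -0.18291356  4.12176041] 16.25
scene stripe 57 mid [76.2  4.6] yaw 0.238 len 67.6 width 7.2
```

drive_tool:
  moves:
    - [0, 0, 0, 0.004, 0, 0.001, 0.055]
    - [0, 0, 0, 0.004, 0, 0, 0.055]
    - [0, 0, 0, 0.004, 0, 0, 0.055]
    - [0, 0, 0, 0.004, 0, 0, 0.055]

```text
clock: 16.7
position: [0.5815, -0.2016, 0.0009]
orientation: [-0.002, 0.998, 0.059, -0.004]
ft_force: [-7.2, 1.8, 3.1]
width: 0.055
grasp_force: 3.1
```

```bash
python3 -c "
from h import *
s,p,a=pose();print(p,infix(p),s['wrist_torque'],s['ft_force'],s['clock']);stripe()"
```

```text
[ 0.58146603 -0.20159153  0.0008677 ] [-0.0139182   0.01237048] [0.51565406 1.04778051 0.22260789] [-7.15043939  1.79516506  3.05329118] 16.7
scene stripe 61 mid [84.7 -1.7] yaw 0.091 len 67.0 width 7.1
```

drive_tool:
  moves:
    - [0, 0, 0, 0.004, 0, 0, 0.055]
    - [0, 0, 0, 0.003, 0, 0, 0.055]
    - [0, 0, 0, 0.003, 0, 0, 0.055]

```text
clock: 17.05
position: [0.5905, -0.1999, 0.0006]
orientation: [-0.002, 0.998, 0.059, -0.005]
ft_force: [-14.6, 1.4, 7.7]
width: 0.0551
grasp_force: 7.8
```

```bash
python3 -c "
from h import *
s,p,a=pose();print(p,infix(p),s['wrist_torque'],s['ft_force'],s['clock']);stripe()"
```

```text
[ 5.90537657e-01 -1.99853115e-01  5.86266472e-04] [-0.00470778  0.01306661] [ 0.16695252  2.18183949 -0.22241575] [-14.59255316   1.38587101   7.67237591] 17.05
scene stripe 59 mid [89.7 -8.1] yaw 0.0 len 67.7 width 7.5
```

drive_tool:
  moves:
    - [0, 0, 0, 0.002, 0, 0, 0.055]
    - [0, 0, 0, 0.002, 0, 0, 0.055]
    - [0, 0, 0, 0, 0, 0, 0.055]

```text
clock: 17.4
position: [0.5903, -0.1999, 0.0006]
orientation: [-0.003, 0.998, 0.058, -0.009]
ft_force: [-19.9, 2.1, 13.0]
width: 0.0552
grasp_force: 9.6
```

```bash
python3 -c "
from h import *
s,p,a=pose();print(p,infix(p),s['wrist_torque'],s['ft_force'],s['clock']);stripe()"
```

```text
[ 0.59029335 -0.19985726  0.00059956] [-0.00495097  0.01309026] [-0.10603842  2.60513038 -0.43561051] [-19.93961711   2.06497741  13.04464935] 17.4
scene stripe 59 mid [89.7 -9. ] yaw 0.008 len 67.7 width 6.4
```

drive_tool:
  moves:
    - [0, 0, 0, -0.012, 0, 0, 0.055]
    - [0, 0, 0, -0.014, 0, -0.045, 0.055]
    - [0, 0, 0, 0, 0, -0.048, 0.055]
    - [0, 0, 0, 0, 0, 0, 0.055]

```text
clock: 17.85
position: [0.5792, -0.2078, 0.1038]
orientation: [0.004, 0.998, 0.058, 0.008]
ft_force: [1.8, -0.5, 0.7]
width: 0.0551
grasp_force: 0.0
```

```bash
python3 -c "
from h import *
plan(*fx(46,-112),.096,.114-np.pi/2,g=.055)"
```

```text
now [ 0.5792 -0.2078  0.1038] -3.025 F [ 1.8 -0.5  0.7] t 17.85 w 0.0551 J [-0.46  0.3   1.74  0.    1.08  1.  ] n 11
0 0 -0.143 0.0057 0.0108 0.0007 0.055
0 0 -0.143 0.0041 0.0115 0.0007 0.055
0 0 -0.143 0.0024 0.012 0.0007 0.055
0 0 -0.143 0.0007 0.0122 0.0007 0.055
0 0 -0.143 -0.001 0.0122 0.0007 0.055
0 0 -0.143 -0.0027 0.0119 0.0007 0.055
0 0 -0.143 -0.0044 0.0114 0.0007 0.055
0 0 -0.143 -0.006 0.0106 0.0007 0.055
0 0 -0.143 -0.0074 0.0097 0.0007 0.055
0 0 -0.143 -0.0087 0.0085 0.0007 0.055
0 0 -0.143 -0.0099 0.0072 0.0007 0.055
```

drive_tool:
  moves:
    - [0, 0, -0.143, 0.0055, 0.011, 0, 0.055]
    - [0, 0, -0.143, 0.004, 0.0115, 0, 0.055]
    - [0, 0, -0.143, 0.0025, 0.012, 0, 0.055]
    - [0, 0, -0.143, 0.0005, 0.012, 0, 0.055]
    - [0, 0, -0.143, -0.001, 0.012, 0, 0.055]
    - [0, 0, -0.143, -0.0025, 0.012, 0, 0.055]
    - [0, 0, -0.143, -0.0045, 0.0115, 0, 0.055]
    - [0, 0, -0.143, -0.006, 0.0105, 0, 0.055]

```text
clock: 18.65
position: [0.6289, -0.2857, 0.095]
orientation: [0.001, 0.806, 0.592, 0.001]
ft_force: [0.5, -0.3, -0.8]
width: 0.055
grasp_force: 0.0
```

drive_tool:
  moves:
    - [0, 0, -0.143, -0.0075, 0.0095, 0, 0.055]
    - [0, 0, -0.143, -0.0085, 0.0085, 0, 0.055]
    - [0, 0, -0.143, -0.01, 0.007, 0, 0.055]
    - [0, 0, 0, 0, 0, 0, 0.055]
    - [0, 0, 0, 0, 0, 0, 0.055]

```text
clock: 19.15
position: [0.6484, -0.3149, 0.0948]
orientation: [0.0, 0.665, 0.747, 0.0]
ft_force: [-0.4, -0.8, 0.1]
width: 0.0551
grasp_force: 0.0
```

```bash
python3 -c "
from h import *
plan(*fx(46,-112),.004,.114-np.pi/2,g=.055);stripe()"
```

```text
now [ 0.6484 -0.3149  0.0948] -1.455 F [-0.4 -0.8  0.1] t 19.15 w 0.0551 J [-0.55  0.53  1.45  0.    1.17 -0.67] n 2
0 0 0.001 -0.0021 0.0032 0.0454 0.055
0 0 0.001 -0.0021 0.0032 0.0454 0.055
scene stripe 58 mid [89.7 -7.7] yaw -0.003 len 67.7 width 7.5
```

drive_tool:
  moves:
    - [0, 0, 0, -0.002, 0.003, 0.044, 0.055]
    - [0, 0, 0, -0.002, 0.003, 0.044, 0.055]
    - [0, 0, 0, 0, 0, 0.003, 0.055]
    - [0, 0, 0, 0.01, 0, 0, 0.055]
    - [0, 0, 0, 0.01, 0, 0, 0.055]
    - [0, 0, 0, 0.008, 0, 0, 0.055]

```text
clock: 19.8
position: [0.6513, -0.2889, 0.005]
orientation: [0.0, 0.664, 0.748, 0.0]
ft_force: [-0.1, 0.2, -0.7]
width: 0.0549
grasp_force: 0.0
```

drive_tool:
  moves:
    - [0, 0, 0, 0.006, 0, 0, 0.055]
    - [0, 0, 0, 0.006, 0, 0, 0.055]
    - [0, 0, 0, 0.006, 0, 0, 0.055]

```text
clock: 20.1
position: [0.6497, -0.2742, 0.0051]
orientation: [0.002, 0.664, 0.748, -0.001]
ft_force: [0.8, -5.3, -1.0]
width: 0.055
grasp_force: 2.5
```

```bash
python3 -c "
from h import *
s,p,a=pose();print(p,infix(p),s['wrist_torque'],s['ft_force'],s['clock']);stripe()"
```

```text
[ 0.64965983 -0.27418569  0.00513898] [ 0.04558313 -0.06750378] [-0.84795904 -0.01807929 -0.03239204] [ 0.8189515  -5.27982058 -1.03009056] 20.1
scene stripe 62 mid [89.9  2.7] yaw 0.008 len 68.6 width 6.5
```

drive_tool:
  moves:
    - [0, 0, 0, 0.005, 0, 0, 0.055]
    - [0, 0, 0, 0.004, 0, 0, 0.055]
    - [0, 0, 0, 0.002, 0, 0, 0.055]

```text
clock: 20.45
position: [0.6486, -0.2639, 0.0052]
orientation: [0.002, 0.664, 0.748, -0.001]
ft_force: [1.4, -10.0, -1.2]
width: 0.0547
grasp_force: 4.6
```

drive_tool:
  moves:
    - [0, 0, 0, 0.002, 0, 0, 0.055]
    - [0, 0, 0, 0.001, 0, 0, 0.055]
    - [0, 0, 0, 0, 0, 0, 0.055]

```text
clock: 20.75
position: [0.6484, -0.2638, 0.0053]
orientation: [0.004, 0.664, 0.748, -0.002]
ft_force: [0.7, -12.4, -3.4]
width: 0.0547
grasp_force: 6.0
```

```bash
python3 -c "
from h import *
s,p,a=pose();print(p,infix(p),s['wrist_torque'],s['ft_force'],s['clock']);stripe()"
```

```text
[ 0.64840437 -0.26382121  0.00527074] [ 0.04551376 -0.05706377] [-2.04091607 -0.03862273 -0.04601632] [  0.73239993 -12.44477878  -3.43118425] 20.75
scene stripe 64 mid [89.9 12.6] yaw 0.001 len 67.8 width 7.0
```

drive_tool:
  moves:
    - [0, 0, 0, -0.015, 0, 0, 0.055]
    - [0, 0, 0, -0.01, 0, -0.045, 0.055]
    - [0, 0, 0, 0, 0, -0.045, 0.055]
    - [0, 0, 0, 0.0, -0.03, 0, 0.055]
    - [0, 0, 0, 0.03, -0.03, 0, 0.055]
    - [0, 0, 0, 0.03, -0.03, 0, 0.055]
    - [0, 0, 0, 0.03, -0.01, 0, 0.055]
    - [0, 0, 0, 0, 0, 0, 0.055]

```text
clock: 21.6
position: [0.5371, -0.2016, 0.093]
orientation: [-0.003, 0.663, 0.748, 0.0]
ft_force: [-0.2, -0.1, -0.5]
width: 0.0549
grasp_force: 0.0
```

```bash
python3 -c "
from h import *
plan(*fx(-48,14),.015,.114-np.pi/2,g=.055);stripe()
for c in('top','scene'):
  read_camera(c)
  for n in('handle_end','clamp_hinge'): print(c,n,[(np.round(x['xy'],1),round(x['conf'],2)) for x in place_of(n,c)[:2]])"
```

```text
now [ 0.5371 -0.2016  0.093 ] -1.45 F [-0.2 -0.1 -0.5] t 21.6 w 0.0549 J [-0.48  0.25  1.83  0.    1.07 -0.6 ] n 2
0 0 0.003 -0.0017 0.005 0.039 0.055
0 0 0.003 -0.0017 0.005 0.039 0.055
scene stripe 62 mid [89.8 12.5] yaw 0.003 len 67.8 width 6.3
top handle_end [(array([204.5, 180.7]), 0.83)]
top clamp_hinge [(array([250.5, 180.2]), 0.59)]
scene handle_end [(array([277.5, 294.6]), 0.74), (array([229.9, 282.7]), 0.63)]
scene clamp_hinge [(array([258.4, 268.5]), 0.78)]
```

drive_tool:
  moves:
    - [0, 0, 0, -0.002, 0.004, 0.042, 0.055]
    - [0, 0, 0, -0.002, 0.004, 0.042, 0.055]
    - [0, 0, 0, 0, 0.005, 0, 0.055]
    - [0, 0, 0, 0, 0.004, 0, 0.055]
    - [0, 0, 0, 0, 0.002, 0, 0.055]

```text
clock: 22.45
position: [0.5619, -0.2088, 0.0124]
orientation: [0.002, 0.664, 0.748, 0.0]
ft_force: [-3.3, -1.4, -2.7]
width: 0.0551
grasp_force: 2.1
```

drive_tool:
  moves:
    - [0, 0, 0, 0, 0.0025, 0, 0.055]
    - [0, 0, 0, 0, 0.0025, 0, 0.055]
    - [0, 0, 0, 0, 0, 0, 0.055]

```text
clock: 22.75
position: [0.5617, -0.2087, 0.0125]
orientation: [-0.002, 0.663, 0.748, -0.003]
ft_force: [-13.2, -3.0, 8.6]
width: 0.0552
grasp_force: 6.9
```

```bash
python3 -c "
from h import *
s,p,a=pose();print(p,infix(p),s['wrist_torque'],s['ft_force'],s['clock']);stripe()"
```

```text
[ 0.5617376  -0.2086716   0.01250095] [-0.03432348  0.00757851] [-0.4490159   1.60149208 -0.09675284] [-13.17000586  -3.04201472   8.55364454] 22.75
scene stripe 60 mid [90.1 13.6] yaw -0.001 len 66.1 width 6.2
```

drive_tool:
  moves:
    - [0, 0, 0, 0, -0.02, 0, 0.055]
    - [0, 0, 0, 0, -0.005, -0.045, 0.055]
    - [0, 0, 0, 0.01, 0, -0.045, 0]
    - [0, 0, 0, 0.03, 0, -0.035, 0]
    - [0, 0, 0, 0.045, 0, 0, 0]
    - [0, 0, 0, 0.045, 0, 0, 0]
    - [0, 0, 0, 0.045, 0, 0, 0]
    - [0, 0, 0, 0.045, 0, 0, 0]

```text
clock: 23.6
position: [0.5153, 0.0099, 0.1384]
orientation: [0.003, 0.664, 0.748, 0.002]
ft_force: [-0.2, 0.6, -0.9]
width: 0.0002
grasp_force: 0.0
```

drive_tool:
  moves:
    - [0, 0, 0, 0.012, 0.03, 0, 0]
    - [0, 0, 0, 0, 0.04, 0, 0]
    - [0, 0, 0, 0, 0.04, 0, 0]
    - [0, 0, 0, 0, 0, 0, 0]
    - [0, 0, 0, 0, 0, 0, 0]

```text
clock: 24.1
position: [0.623, 0.0336, 0.137]
orientation: [0.001, 0.664, 0.748, 0.001]
ft_force: [0.1, -0.3, -0.5]
width: -0.0001
grasp_force: 0.0
```

```bash
python3 - <<'E'
from h import *
plan(*fx(51.5,240),.085,.114-np.pi/2,g=0);stripe()
s,p,a=pose(); print(infix(p))
im,_=read_camera("top"); L=im[:,:,::-1][130:280,170:330]
im,_=read_camera("scene"); S=im[:,:,::-1][180:330,200:360]
cv2.imwrite("pics/both.png",cv2.resize(np.hstack([L,S]),None,fx=2.5,fy=2.5,interpolation=cv2.INTER_CUBIC))
E
```

```text
now [0.623  0.0336 0.137 ] -1.451 F [ 0.1 -0.3 -0.5] t 24.1 w -0.0001 J [-0.06  0.29  1.68  0.    1.16 -0.18] n 2
0 0 0.003 -0.0006 -0.0013 0.026 0
0 0 0.003 -0.0006 -0.0013 0.026 0
scene stripe 61 mid [90.2 13. ] yaw 0.003 len 67.8 width 6.3
[0.05294448 0.2412337 ]
```

View pics/both.png

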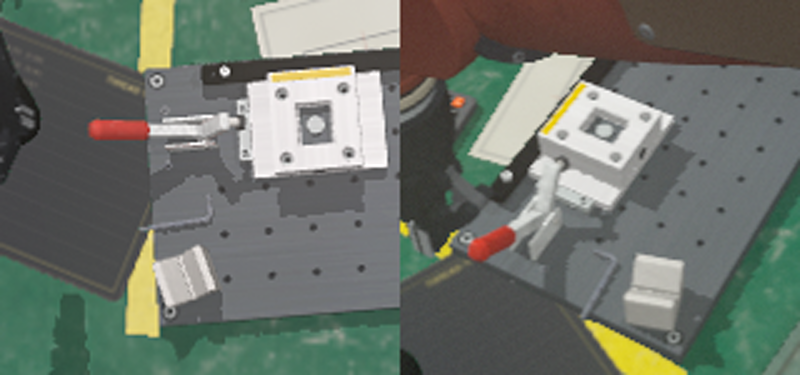

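drive_tool:
  moves:
    - [0, 0, 0, 0, -0.001, 0.026, 0]
    - [0, 0, 0, 0, 0, 0.024, 0]
    - [0, 0, 0, -0.012, 0, 0, 0]
    - [0, 0, 0, -0.012, 0, 0, 0]
    - [0, 0, 0, -0.008, 0, 0, 0]

```text
clock: 24.75
position: [0.6256, -0.0005, 0.0871]
orientation: [0.001, 0.664, 0.748, 0.001]
ft_force: [0.5, 0.2, 0.1]
width: 0.0001
grasp_force: 0.0
```

drive_tool:
  moves:
    - [0, 0, 0, -0.008, 0, -0.002, 0]
    - [0, 0, 0, -0.008, 0, -0.003, 0]
    - [0, 0, 0, -0.008, 0, -0.003, 0]

```text
clock: 25.05
position: [0.628, -0.0234, 0.0943]
orientation: [0.001, 0.664, 0.748, 0.0]
ft_force: [-0.5, 0.5, 0.0]
width: 0.0002
grasp_force: 0.0
```

```bash
python3 - <<'E'
from h import *
s,p,a=pose(); print(p,infix(p),s['ft_force'],s['clock'])
for c in('top','scene'):
  read_camera(c)
  for n in('handle_end',): print(c,n,[(np.round(x['xy'],1),round(x['conf'],2),infix(at_z(c,x['xy'],.11)).round(3)) for x in place_of(n,c)[:2]])
E
```

```text
[ 0.62798968 -0.02336803  0.09430988] [0.05255979 0.18415158] [-0.53596454  0.5073938   0.01980608] 25.05
top handle_end [(array([205.1, 182.2]), 0.88, array([0.047, 0.199])), (array([304.2, 202.1]), 0.17, array([-0.012, -0.003]))]
scene handle_end [(array([229., 280.]), 0.98, array([0.042, 0.21 ]))]
```

drive_tool:
  moves:
    - [0, 0, 0, 0.025, 0, -0.003, 0]
    - [0, 0, 0, 0.03, 0, 0, 0]
    - [0, 0, 0, 0, 0, 0.02, 0]
    - [0, 0, 0, 0, 0, 0.021, 0]
    - [0, 0, 0, -0.012, 0, 0, 0]
    - [0, 0, 0, -0.012, 0, 0, 0]
    - [0, 0, 0, 0, 0, 0, 0]

```text
clock: 25.95
position: [0.6227, 0.0092, 0.0562]
orientation: [-0.003, 0.665, 0.747, 0.001]
ft_force: [-4.5, 5.9, 2.5]
width: 0.0001
grasp_force: 3.3
```

drive_tool:
  moves:
    - [0, 0, 0, -0.008, 0, -0.002, 0]
    - [0, 0, 0, -0.008, 0, -0.002, 0]

```text
clock: 26.15
position: [0.6235, 0.0033, 0.063]
orientation: [-0.01, 0.666, 0.746, 0.006]
ft_force: [-14.6, 39.3, 26.9]
width: -0.0
grasp_force: 20.6
```

```bash
cat > c.py <<'E'
from h import *
s,p,a=pose(); print(p,infix(p),s['ft_force'],s['clock'])
q={}
for c in('top','scene'):
  read_camera(c)
  r=place_of('handle_end',c); print(c,[(np.round(x['xy'],1),round(x['conf'],2)) for x in r[:2]]); q[c]=r[0]["xy"] if r else None
if all(v is not None for v in q.values()):
  P,e=tri(q["top"],q["scene"]); f=infix(P); print("end",f.round(4),P[2].round(4),"err",e.round(4),"theta",np.arctan2(f[1]-.114,P[2]-.0315).round(3))
stripe()
E
python3 c.py
```

```text
[0.62351549 0.00326261 0.06300441] [0.05114127 0.21111817] [-14.64404529  39.31336322  26.90415605] 26.15
top [(array([206.2, 179.3]), 0.64)]
scene []
scene stripe 61 mid [90.2 13. ] yaw 0.003 len 67.8 width 6.3
```

drive_tool:
  moves:
    - [0, 0, 0, 0.012, 0, 0, 0]
    - [0, 0, 0, 0.012, 0, 0, 0]
    - [0, 0, 0, 0, 0, 0, 0]

```text
clock: 26.7
position: [0.6234, 0.0165, 0.0601]
orientation: [0.001, 0.664, 0.748, 0.0]
ft_force: [0.1, -0.8, -0.8]
width: -0.0
grasp_force: 0.0
```

```bash
python3 c.py; python3 - <<'E'
from h import *
im,_=read_camera("top"); L=im[:,:,::-1][150:210,170:260]
im,d=read_camera("scene"); S=im[:,:,::-1][210:320,190:290]
P,u,v,ok=cloud("scene",d); f=np.array([infix(q) for q in P])
A=im.reshape(-1,3).astype(int); red=ok&(A[:,0]>130)&(A[:,1]<80)&(A[:,2]<80)&(abs(f[:,0]-.05)<.04)&(f[:,1]>.1)&(f[:,1]<.23)
print("red n",red.sum()); 
for lo in np.arange(.14,.22,.01):
    k=red&(f[:,1]>=lo)&(f[:,1]<lo+.01)
    if k.sum(): print(lo.round(2),k.sum(),"z",np.median(P[k,2]).round(4),P[k,2].max().round(4),"x",np.median(f[k,0]).round(4))
a=cv2.resize(L,(400,267),interpolation=cv2.INTER_CUBIC); b=cv2.resize(S,(400,440),interpolation=cv2.INTER_CUBIC)
cv2.imwrite("pics/last.png",np.hstack([cv2.copyMakeBorder(a,0,173,0,0,cv2.BORDER_CONSTANT),b]))
E
```

```text
[0.62337288 0.01648668 0.06007994] [0.05250254 0.22427276] [ 0.08852628 -0.84138578 -0.79363537] 26.7
top [(array([210.3, 179.4]), 0.77)]
scene [(array([231.5, 273. ]), 0.61)]
end [0.0528 0.1899] 0.1011 err 0.0014 theta 0.828
scene stripe 32 mid [90.1 29.4] yaw -0.008 len 34.3 width 6.3
red n 125
0.15 10 z 0.0769 0.0824 x 0.0454
0.16 16 z 0.0842 0.0908 x 0.0473
0.17 5 z 0.0909 0.0956 x 0.0468
0.18 10 z 0.4231 0.4375 x 0.0312
0.19 20 z 0.4109 0.414 x 0.0322
0.2 15 z 0.4088 0.4111 x 0.0292
0.21 24 z 0.4092 0.4113 x 0.0292
```

View pics/last.png

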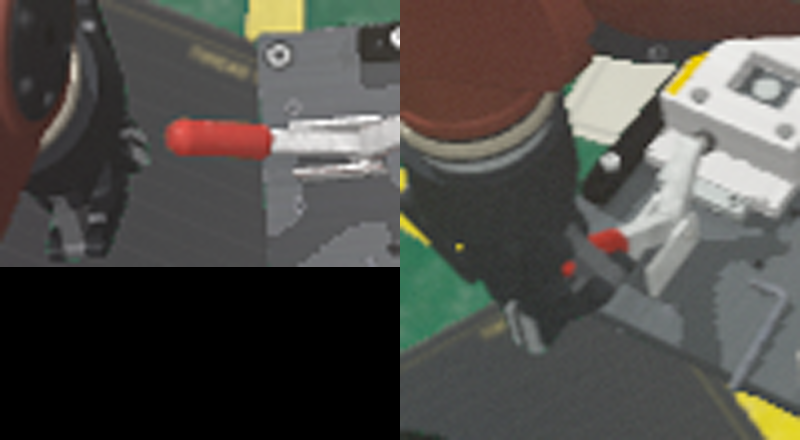

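```bash
python3 - <<'E'
from h import *
s,p,a=pose()
for c in("top","scene"):
    for dz in(0,.03,.1): print(c,dz,proj(c,p+[0,0,dz]).round(1))
for q in[(200,172.5),(184.6,204)]: print(infix(at_z("top",q,.08)).round(3), infix(at_z("top",q,.12)).round(3))
def b(x,y): return (190+(x-400)/4,210+y/4)
print([b(530,345),b(570,275),b(610,285)])
print(proj("scene",[np.r_[fx(51.5,190),.095]]), proj("top",[np.r_[fx(51.5,190),.095]]))
print(state()["width"])
E
```

```text
top 0 [[200.5 184.6]]
top 0.03 [[196.5 182.5]]
top 0.1 [[186.4 177. ]]
scene 0 [[224.9 297.4]]
scene 0.03 [[222.7 289.1]]
scene 0.1 [[217.  268.2]]
[0.074 0.217] [0.066 0.206]
[0.009 0.254] [0.004 0.242]
[(222.5, 296.25), (232.5, 278.75), (242.5, 281.25)]
[[232.06059992 274.98603476]] [[211.19043541 180.74763124]]
-0.0001515669918658354
```

drive_tool:
  moves:
    - [0, 0, 0, -0.01, 0, 0, 0]
    - [0, 0, 0, -0.004, 0, -0.003, 0]
    - [0, 0, 0, -0.006, 0, -0.0065, 0]
    - [0, 0, 0, -0.006, 0, -0.006, 0]

```text
clock: 27.45
position: [0.6254, -0.0098, 0.075]
orientation: [-0.001, 0.664, 0.748, -0.0]
ft_force: [-0.6, 2.2, -0.5]
width: 0.0
grasp_force: 0.9
```

```bash
python3 c.py
```

```text
[ 0.62540534 -0.00983968  0.07501031] [0.05152974 0.19788599] [-0.62422302  2.19485405 -0.53695743] 27.45
top [(array([215.3, 177.4]), 0.79)]
scene [(array([249.6, 250.1]), 0.55)]
end [0.0345 0.1607] 0.1573 err 0.0242 theta 0.355
scene stripe 60 mid [90.1 13.6] yaw -0.001 len 66.1 width 6.2
```

drive_tool:
  moves:
    - [0, 0, 0, -0.006, 0, -0.0055, 0]
    - [0, 0, 0, -0.0065, 0, -0.005, 0]
    - [0, 0, 0, -0.007, 0, -0.0045, 0]
    - [0, 0, 0, -0.007, 0, -0.004, 0]

```text
clock: 28.1
position: [0.6288, -0.0365, 0.094]
orientation: [-0.0, 0.664, 0.748, -0.0]
ft_force: [0.2, 1.3, -1.4]
width: -0.0
grasp_force: 0.5
```

```bash
python3 c.py
```

```text
[ 0.62882376 -0.03647089  0.09400426] [0.05189928 0.17103881] [ 0.20719008  1.30329822 -1.36621813] 28.1
top [(array([224.8, 176.1]), 0.76)]
scene [(array([241.6, 248.8]), 0.74), (array([258.7, 267.4]), 0.35)]
end [0.0499 0.1508] 0.137 err 0.0018 theta 0.336
scene stripe 61 mid [90.2 13. ] yaw 0.003 len 67.8 width 6.3
```

drive_tool:
  moves:
    - [0, 0, 0, -0.006, 0, -0.002, 0]
    - [0, 0, 0, -0.006, 0, -0.0015, 0]

```text
clock: 28.55
position: [0.6303, -0.0475, 0.0973]
orientation: [-0.0, 0.664, 0.748, 0.0]
ft_force: [-0.5, 1.2, 1.1]
width: 0.0002
grasp_force: 0.8
```

drive_tool:
  moves:
    - [0, 0, 0, -0.004, 0, -0.001, 0]
    - [0, 0, 0, -0.004, 0, -0.001, 0]

```text
clock: 28.75
position: [0.6307, -0.052, 0.0989]
orientation: [-0.003, 0.664, 0.747, 0.003]
ft_force: [-0.6, 15.0, 1.2]
width: -0.0002
grasp_force: 7.8
```

drive_tool:
  moves:
    - [0, 0, 0, -0.004, 0, -0.001, 0]
    - [0, 0, 0, -0.004, 0, -0.0005, 0]

```text
clock: 28.95
position: [0.6308, -0.0535, 0.0995]
orientation: [-0.008, 0.665, 0.747, 0.006]
ft_force: [-1.2, 29.6, 3.3]
width: 0.0001
grasp_force: 15.2
```

```bash
python3 c.py
```

```text
[ 0.63076319 -0.05349527  0.09954491] [0.05189125 0.15390433] [-1.24495854 29.5850434   3.25055147] 28.95
top [(array([230.7, 173.2]), 0.76), (array([294.7, 182.2]), 0.45)]
scene [(array([243.7, 242.9]), 0.57)]
end [0.0539 0.1379] 0.1393 err 0.0027 theta 0.218
scene stripe 55 mid [90.1 10.9] yaw -0.002 len 61.1 width 6.2
```

drive_tool:
  moves:
    - [0, 0, 0, 0.006, 0, 0, 0]
    - [0, 0, 0, 0.02, 0, 0, 0]
    - [0, 0, 0, 0.04, 0, 0, 0]
    - [0, 0, 0, 0.03, 0, -0.04, 0]
    - [0, 0, 0, 0, -0.03, -0.04, 0]
    - [0, 0, 0, 0, -0.04, 0, 0]
    - [0, 0, 0, 0, 0, 0, 0]

```text
clock: 29.9
position: [0.5467, 0.0232, 0.1802]
orientation: [-0.001, 0.664, 0.748, -0.002]
ft_force: [-0.2, 0.4, -0.7]
width: 0.0001
grasp_force: 0.0
```

```bash
python3 c.py; python3 - <<'E'
from h import *
im,d=read_camera("top"); stripe("top",im)
for n in("v_block","hex_key","micrometer"):
    print(n,[(np.round(x["xy"],1),round(x["conf"],2)) for x in place_of(n,"top")[:2]])
a=cv2.imread("pics/top0.png").astype(int); b=im[:,:,::-1].astype(int); D=abs(a-b).sum(2)
for n,(x0,y0,x1,y1) in dict(v=(230,228,258,255),hex=(225,205,255,222),mic=(408,212,475,248)).items(): print(n,(D[y0:y1,x0:x1]>90).mean().round(3))
E
```

```text
[0.54673364 0.02324665 0.18020725] [-0.0228718   0.23969928] [-0.2100805   0.36933974 -0.7136325 ] 29.9
top [(array([233.2, 173. ]), 0.79)]
scene []
scene stripe 61 mid [90.2 13. ] yaw 0.003 len 67.8 width 6.3
top stripe 81 mid [90.2 14.9] yaw 0.008 len 66.4 width 5.8
v_block [(array([245. , 241.5]), 0.8), (array([320.4, 162. ]), 0.56)]
hex_key [(array([240.4, 214.3]), 0.61)]
micrometer [(array([435.3, 226.3]), 0.88)]
v 0.0
hex 0.041
mic 0.0
```

```bash
python3 -c "
from plant import sign_off
print(sign_off())"
```

```text
the job is handed in; nothing more can be done
None
```

The job is handed in at about 30 s: the die block's yellow side lies flat on the fence and its ledge end is against the stop (both held under a 12–13 N push). The clamp handle was then pushed over to about 30 N, with the pad down on the ledge. Two slips happened on the way: one early push turned the block the wrong way, and one handle push jammed at about 47 N and was backed off. The V block, hex key and micrometer showed no movement in the pictures.

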